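# Switch on the gauge tester, select the range and hold the measuring button

## Robot

A 6-joint arm with a two-finger parallel gripper is mounted at the origin on the work surface. World frame = base frame: x ahead of the robot, y to its left, z up, the work surface at z = 0. Lengths are in mm, angles in rad, forces in N, time in s.
With the tool pointing down it reaches from about 275 to 1000 mm from the base axis. Payload 8.4 kg.
Tool frame: the origin (TCP) lies midway between the tips of the shut fingers; the grasp point (between the pads) lies r.grasp_offset behind it (r.grasp_offset is the distance from the TCP to the grasp point, in mm); z points along the fingers, y is the direction in which the jaws open and shut (so a half turn about z gives the same grasp; the last joint's range is limited). The gripper opens to 85 mm and grips with 20 to 120 N. Pads are 22 mm wide; open, the fingers measure 114 mm over their backs; the gripper's body (76 mm by 85 mm) begins 54 mm behind the grasp point. The pads swing forward as they close: fully open they stand 13 mm farther back than shut.
Start: joints at [1.305, 0.353, 1.633, -0, 1.155, -0.002], TCP at [162.968, 603.382, 231.281] pointing down, gripper open.
Joint ranges: [-2.63, 2.63], [-0.92, 2.1], [0.06, 2.66], [-1.3, 4.44], [0, 2.69], [-3.02, 3.02]. Speed limits (rad/s): [2.22, 2.22, 2.79, 3.14, 3.14, 3.14].

## Interface

Orientations are given as [roll, pitch, yaw] about the fixed x, y, z axes, in that order (R = Rz(yaw) Ry(pitch) Rx(roll)).
In Python, from rig import r gives the robot as it stands.
- The arm moves only by the tool jog_arm, never from a script. Its argument "series" is a list that holds one entry, the list of rows, each a list of 7 numbers: the shift along the tool's x, y, z in cm, then the turn, a rotation vector about the tool's x, y, z in degrees, then the finger opening in cm, from 0 to 8.54. A call has 1 to 5 rows; each row is the pose to reach, as a shift and turn from the pose commanded when the call began, along the tool's axes at that moment; what a row does not reach only later rows make up. A row lasts 1/8 s, in which the tool goes at most 62.5 mm and 10.7 degrees, less where a joint would pass 70% of its speed; a pose out of reach is approached as far as the arm can. A call with a gripper value outside its range is refused whole. The fingers move at their own pace and stop on an object; "newtons" is the grip in N (left out, the last holds). Time passes only in rows, so rows that repeat a pose let the fingers close. It gives the time, the measured TCP pose, the force and the opening at its end, in the units of the state.
- r.sense(): the state, without advancing time (a new reading comes with each control period).
- r.grab_frame(name): name is "scene" or "top" or "wrist"; returns the picture (400x640x3 uint8, red, green, blue); there is no depth.
- r.calibration(name): a dict with "mtx" (3x3 intrinsics, pixels), "origin" and "attitude" of the camera in the world; the wrist camera has in their place "T_tool_cam" (4x4, takes a point from camera to tool coordinates, whose origin is the TCP and whose axes are the flange's). Camera axes: x right, y down, z forward; pixel columns grow to the right and rows downward; lengths in mm; the calibration is good to about 2 mm. The wrist camera is an equidistant fisheye: a pixel r from the principal point sees the ray r / f radians off the axis. A picture is of the moment at which its call begins: read the wrist's pose just before it. calibration takes no time and is no camera call.
- r.sign_off(): hands the job in, once; it reports no verdict.
The state is a dict: "clock": time; "qpos": joint angles; "qvel": joint speeds; "joint_efforts": joint torques, N m; "eef_pos": TCP position; "tcp_rot": TCP orientation; "contact_force": force on the tool from outside, world axes, zero at the start; "wrist_torque": the same for the moment, N m; "opening": opening from 0.0 (shut) to 1.0 (fully open).
Only numpy, scipy, OpenCV 4.12 (cv2) and the standard library are available. Lean on these libraries where they do the work, as an engineer would, in place of code of your own. Each camera call takes 0.05 s, during which the arm holds its last target.

## Task

At this inspection bench, using only the fingertips: switch the black tester on by pressing the green-marked end of its rocker fully down, then push the blue range key fully down, and then press the green button on the yellow box fully in. Finish while still holding the green button down. Keep to this order, leave the white and orange keys alone, and do not lift or shift the aluminium part, the loupe or the tray.

Things in the scene. Friction and masses are not known exactly. Their poses are not given: they have to be found in the camera images.
- console: black tester, 150 mm (x) x 260 mm (y) x 45 mm high, fixed. Origin: centre of its underside, on the table. Its -x side faces the operator. On its flat top: a display behind (+x side), three range keys (blue, white, orange, in any order) in a row along y, 30 mm to the -x side of its middle and 55 mm apart, and the rocker 90 mm to the +y side of its middle.
- rocker (a joint): power rocker of the tester, off-white, 64 mm long (along the console's x) x 28 mm wide, pivoting at its middle about the console's y axis. Value 0 = off, with the green-marked end (+x end) raised; 0.4 rad = fully on, with that end down. No spring: it stays where it is left; about 1 to 3 N on the marked end turns it, 5 N to be sure.
- rocker_mark (a point): centre of the green mark on the rocker's top, 25 mm from the pivot towards its +x end; moves with the rocker. Off it is 62 mm above the table, on 52 mm. The bezel round the rocker rises to 49 mm, the console's top is at 45 mm.
- blue (a joint): blue range key: square cap 24 x 24 mm in a grey 38 mm bezel, on the console's top. Value 0 = up, 0.006 m = pushed fully down. No spring: it moves only under about 4 N and stays at the depth to which it is pushed.
- blue_top (a point): centre of the top of the blue key's cap (moves with it); 60 mm above the table when up, 54 mm when down; the bezel's top is at 50 mm. z is up, x and y as the console's.
- white (a joint): white range key: square cap 24 x 24 mm in a grey 38 mm bezel, on the console's top. Value 0 = up, 0.006 m = pushed fully down. No spring: it moves only under about 4 N and stays at the depth to which it is pushed.
- white_top (a point): centre of the top of the white key's cap (moves with it); 60 mm above the table when up, 54 mm when down; the bezel's top is at 50 mm. z is up, x and y as the console's.
- orange (a joint): orange range key: square cap 24 x 24 mm in a grey 38 mm bezel, on the console's top. Value 0 = up, 0.006 m = pushed fully down. No spring: it moves only under about 4 N and stays at the depth to which it is pushed.
- orange_top (a point): centre of the top of the orange key's cap (moves with it); 60 mm above the table when up, 54 mm when down; the bezel's top is at 50 mm. z is up, x and y as the console's.
- start_box: yellow button box with a black foot, 84 x 84 mm, yellow top at 68 mm above the table, fixed, left or right of the console. Origin: centre of its underside.
- start (a joint): round green button on the yellow box, 32 mm diameter in a steel collar of 48 mm diameter and 12 mm height. Value 0 = out, 0.006 m = fully in. A spring returns it; it starts to move at about 1.5 N and takes 5 N fully in.
- start_top (a point): centre of the green button's top (moves with it), 90 mm above the table when out, 84 mm when fully in; the collar's top is at 80 mm
- fixture: bystander: orange nest block 100 x 80 mm, 34 mm high over its two ribs, fixed, on the other side of the console from the yellow box. Origin: centre of its underside.
- shaft: bystander: loose aluminium part, 70 x 18 x 14 mm with a 10 mm pin at one end, lying between the ribs of the orange block. Origin: centre of its underside.
- loupe: bystander: loose black round loupe, 56 mm diameter, 22 mm high, beyond the console. Origin: centre of its underside.
- tray: bystander: loose dark open parts tray, 70 x 110 x 25 mm, beyond the console, beside the loupe. Origin: centre of its underside.
Mind the look-alikes: they are no part of the job. Of the things that look like the start_box, take the one that is nearest to the robot's base at the start.

How it is judged (in metres and radians):
On the way, in this order (a step that is already met when the one before it is completed fails the run):
1. the rocker is fully on (value of joint rocker above 0.33 rad), for 0.1 s.
2. the blue key is fully down, with the rocker on (value of joint blue above 0.0045 m and value of joint rocker above 0.33 rad), for 0.1 s.
3. the green button is pressed in by the fingers (value of joint start above 0.0045 m and contact force between the fingers and start above 1 N), for 0.1 s.
At the end, for the whole second after the job is handed in: The rocker is on (over 0.33 of 0.4 rad), the blue key down (over 4.5 of 6 mm), the white and orange keys up (under 1.5 mm), the fingers hold the green button in (over 4.5 of 6 mm, with over 1 N), and the aluminium part, loupe and tray are within 15 mm of where they stood (all of step 2 and all of step 3 and value of joint each of white, orange below 0.0015 m and distance of each of shaft, loupe, tray from where it was at the start of the episode below 0.015 m); the arm keeps its last pose, push and grip.
It fails at once if the white or orange key is pushed (1.5 mm or more) (value of joint any of white, orange above 0.0015 m).
It fails at once if the blue key is pushed (over 1.5 mm) while the rocker is not on (value of joint blue above 0.0015 m and value of joint rocker below 0.33 rad).
It fails at once if the green button is pressed (over 1.5 mm) before the blue key is down (value of joint start above 0.0015 m and value of joint blue below 0.0045 m).
It fails at once if the aluminium part, loupe or tray is lifted or shifted by over 15 mm (distance of any of shaft, loupe, tray from where it was at the start of the episode above 0.015 m).
It also fails if it takes over 45 s, if anything falls off the work surface, if the arm or the gripper's body presses on something with over 40 N, if the wrist force passes 120 N, or if a joint passes its speed limit or range.

## Working session

There is one attempt and no reset: what is moved stays moved. The work goes in short steps, Python scripts to look and compute and a tool call to move; the robot and the scene stay as the last step left them, time stands still between calls to the robot, and variables do not carry over. Pictures are saved under pics/ and viewed, and the job is handed in when it is done.

Besides the shell and the picture viewer there is one more tool, called after ">>>" as a command line: name --argument value ..., lists and objects as JSON in quotes. jog_arm: Moves the arm, as the interface text tells. Its arguments: {"type":"object","properties":{"series":{"type":"array","items":{"type":"array","items":{"type":"array","items":{"type":"number"}}}},"newtons":{"type":"number"}},"required":["series"]}

```bash
ls; mkdir -p pics; python3 - <<'E'
from rig import r
import cv2
print(r.sense())
for n in("scene","top","wrist"):
    c=r.calibration(n); print(n,c)
    cv2.imwrite(f"pics/{n}0.png",cv2.cvtColor(r.grab_frame(n),cv2.COLOR_RGB2BGR))
E
```

```text
pics
{'clock': 0.0, 'qpos': array([ 1.30460425e+00,  3.53650488e-01,  1.63415331e+00,  1.19684880e-05,
        1.15520435e+00, -2.40386792e-03]), 'qvel': array([-0.00082587,  0.00039115,  0.00102489,  0.00060654, -0.00128413,
        0.00117636]), 'joint_efforts': array([ 3.40493971e-03, -6.05254984e+01, -3.42078710e+01,  2.95556601e-04,
        9.24028252e-03, -4.78422703e-05]), 'eef_pos': array([162.8322504 , 602.90905593, 230.55202125]), 'tcp_rot': array([-3.14017719e+00, -1.43454748e-05,  2.87779959e+00]), 'contact_force': array([-0.68146085, -0.40729004, -0.15405801]), 'wrist_torque': array([-0.0165278 ,  0.04869017,  0.00081956]), 'opening': 0.9973604012733697}
scene {'mtx': array([[386.76272801,   0.        , 315.14124403],
       [  0.        , 386.76272801, 190.80925427],
       [  0.        ,   0.        ,   1.        ]]), 'origin': array([1156.28193316, -308.88491505,  955.33612753]), 'attitude': array([-2.54188976, -0.00719122,  1.32230301])}
top {'mtx': array([[484.0223599 ,   0.        , 320.36533002],
       [  0.        , 484.0223599 , 189.03433528],
       [  0.        ,   0.        ,   1.        ]]), 'origin': array([ 330.13762831, -148.77542554, 1421.80913757]), 'attitude': array([-2.93352859,  0.00612898, -1.59272336])}
wrist {'mtx': array([[309.70691629,   0.        , 317.7732705 ],
       [  0.        , 309.70691629, 195.51497839],
       [  0.        ,   0.        ,   1.        ]]), 'T_tool_cam': array([[ 1.97967683e-04, -9.62737337e-01, -2.70438127e-01,
         6.81581622e+01],
       [ 9.99998897e-01, -2.07417538e-04,  1.47041424e-03,
         3.23337765e-01],
       [-1.47171630e-03, -2.70438120e-01,  9.62736234e-01,
        -1.41858805e+02],
       [ 0.00000000e+00,  0.00000000e+00,  0.00000000e+00,
         1.00000000e+00]])}
```

View pics/scene0.png

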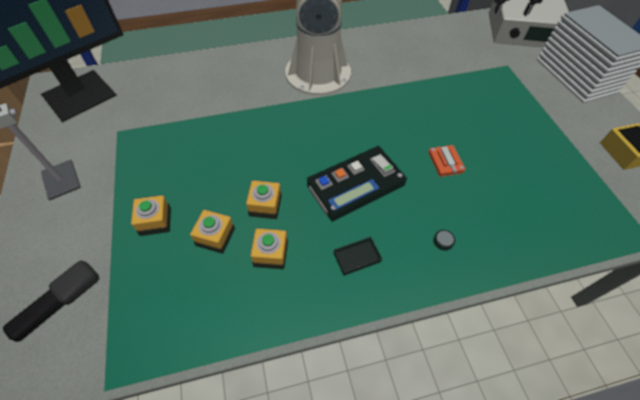

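View pics/top0.png

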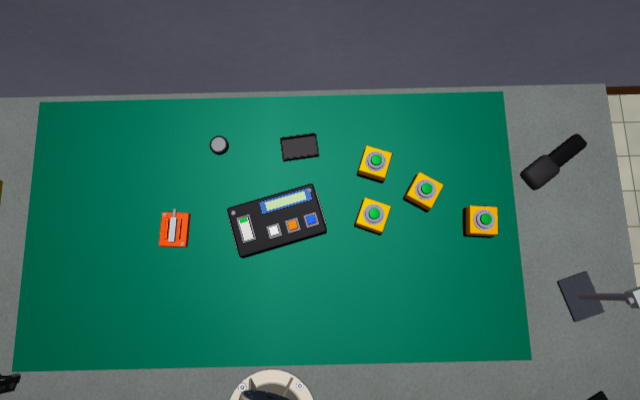

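View pics/wrist0.png

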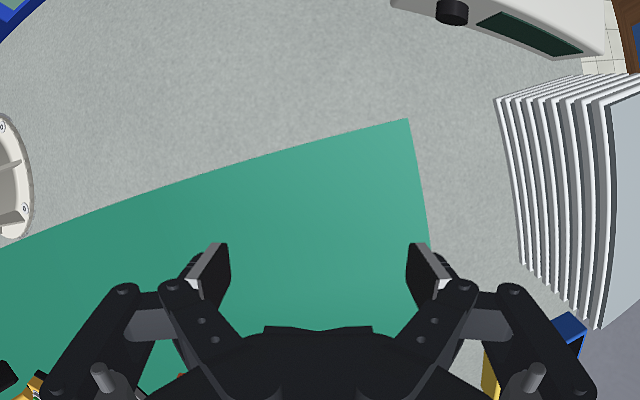

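Top view: image up is +x and left is +y. The console is at about (278,220), with the rocker at (246,228). The keys are white (274,230), orange (292,225) and blue (311,219). There are four yellow boxes, at (374,212), (374,160), (426,188) and (484,219). The one at (374,212) looks nearest to the base (270,395). I'll measure all of them and enlarge.

```bash
cat > h.py <<'E'
import numpy as np, cv2
from scipy.spatial.transform import Rotation as R
from rig import r
def pose(n):
    c=r.calibration(n)
    if n=="wrist":
        s=r.sense(); Rt=R.from_euler('xyz',s['tcp_rot']).as_matrix(); T=c['T_tool_cam']
        return c['mtx'],s['eef_pos']+Rt@T[:3,3],Rt@T[:3,:3]
    return c['mtx'],c['origin'],R.from_euler('xyz',c['attitude']).as_matrix()
def ray(P,px,fish=False):
    K,o,A=P; v=np.array([(px[0]-K[0,2])/K[0,0],(px[1]-K[1,2])/K[1,1]])
    if fish:
        t=np.hypot(*v); d=np.array([*(v/t*np.sin(t)),np.cos(t)])
    else: d=np.array([*v,1.])
    return o,A@d
def plane(P,px,z,fish=False):
    o,d=ray(P,px,fish); return o+d*(z-o[2])/d[2]
def tri(ra,rb):
    (o1,d1),(o2,d2)=ra,rb; d1=d1/np.linalg.norm(d1);d2=d2/np.linalg.norm(d2)
    t=np.linalg.lstsq(np.stack([d1,-d2],1),o2-o1,rcond=None)[0]
    a,b=o1+t[0]*d1,o2+t[1]*d2; return (a+b)/2,np.linalg.norm(a-b)
def proj(P,X):
    K,o,A=P; v=A.T@(X-o); return K[:2,:2]@(v[:2]/v[2])+K[:2,2]
HSV=dict(green=((50,120,90),(75,255,255)),blue=((105,150,100),(125,255,255)),orange=((8,150,150),(15,255,255)),yellow=((17,150,120),(30,255,255)),red=((0,150,150),(9,255,255)))
def blobs(img,col,mina=8):
    h=cv2.cvtColor(img,cv2.COLOR_RGB2HSV); m=cv2.inRange(h,*HSV[col])
    n,l,s,c=cv2.connectedComponentsWithStats(m)
    return [(c[i].round(1),s[i,4]) for i in range(1,n) if s[i,4]>=mina]
E
python3 - <<'E'
from h import *
for n in("top","scene"):
    im=cv2.cvtColor(cv2.imread(f"pics/{n}0.png"),cv2.COLOR_BGR2RGB); P=pose(n)
    hs=cv2.cvtColor(im,cv2.COLOR_RGB2HSV)
    for p in ([(246,218),(246,230),(274,230),(292,225),(311,219),(374,212),(200,300)] if n=="top" else [(386,168),(356,167),(340,174),(324,181),(262,189),(200,150)]):print(n,p,hs[p[1],p[0]])
    for c in("green","blue","orange"):
        print(n,c,[(b[0],b[1]) for b in blobs(im,c) if b[1]<3000])
im=cv2.imread("pics/top0.png");a=cv2.resize(im[170:265,220:400],None,fx=4.4,fy=4.4,interpolation=cv2.INTER_CUBIC);cv2.imwrite("pics/crop1.png",a)
E
```

```text
top (246, 218) [ 66 173 200]
top (246, 230) [ 18   6 221]
top (274, 230) [120   4 239]
top (292, 225) [ 16 235 238]
top (311, 219) [110 211 242]
top (374, 212) [ 70 232 191]
top (200, 300) [ 82 234 121]
top green [(array([376. , 159.4]), np.int32(91)), (array([426.3, 188.1]), np.int32(94)), (array([374., 213.]), np.int32(98)), (array([485.8, 218.6]), np.int32(95)), (array([242.9, 219.6]), np.int32(31))]
top blue [(array([284.3, 202.5]), np.int32(183)), (array([291., 193.]), np.int32(9)), (array([281.1, 195.9]), np.int32(10)), (array([310.8, 219.2]), np.int32(69))]
top orange [(array([173.7, 229.6]), np.int32(617)), (array([292.8, 227.9]), np.int32(12))]
scene (386, 168) [ 65 132 160]
scene (356, 167) [ 26   9 200]
scene (340, 174) [ 12 181 201]
scene (324, 181) [110 201 180]
scene (262, 189) [ 67 157 148]
scene (200, 150) [ 81 164 106]
scene green [(array([21.9, 24.1]), np.int32(8)), (array([262. , 189.3]), np.int32(63)), (array([144.7, 205.6]), np.int32(75)), (array([208.5, 221.9]), np.int32(77)), (array([267.6, 239.6]), np.int32(86))]
scene blue [(array([323.3, 180. ]), np.int32(60)), (array([374. , 183.9]), np.int32(41)), (array([331.2, 200.8]), np.int32(26))]
scene orange [(array([455.3, 156.2]), np.int32(92)), (array([440.2, 161.8]), np.int32(141)), (array([443.1, 159.9]), np.int32(14)), (array([339.9, 172.6]), np.int32(54))]
```

View pics/crop1.png

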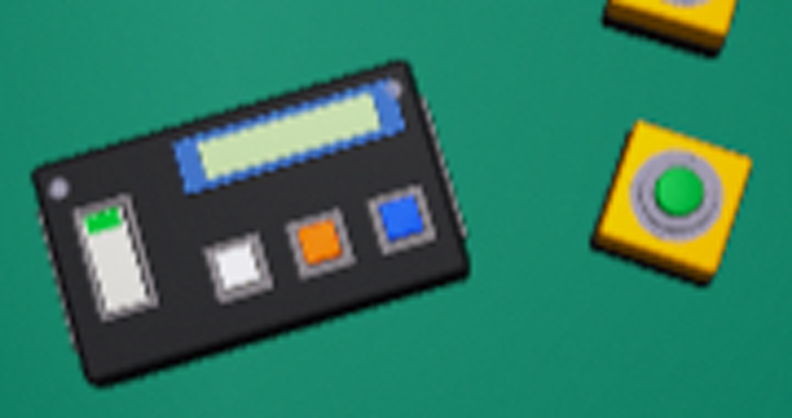

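The crop shows the rocker with its green mark at full-frame (243,220), the blue key at (311,219), and the box and button at (374,213).

```bash
python3 - <<'E'
from h import *
np.set_printoptions(precision=1,suppress=True)
T,S=pose("top"),pose("scene")
for nm,z,a,b in [("A near",90,(374,213),(262,189.3)),("B",90,(376,159.4),(267.6,239.6)),("C",90,(426.3,188.1),(208.5,221.9)),("D",90,(485.8,218.6),(144.7,205.6)),("blue",60,(310.8,219.2),(323.3,180)),("orange",60,(292.2,225),(339.9,172.6)),("white",60,(274.2,230.5),(356,167)),("mark",62,(243.3,219.8),(387,166.5))]:
    X,g=tri(ray(T,a),ray(S,b)); p=plane(T,a,z); q=plane(S,b,z)
    print(nm,"tri",X,"gap",g,"top-plane",p,"scene-plane",q,"dist",np.hypot(*p[:2]))
E
```

```text
A near tri [ 540.7 -295.5   84.2] gap 0.9791525336091228 top-plane [ 539.9 -294.4   90. ] scene-plane [ 544.7 -296.1   90. ] dist 614.9190643105057
B tri [ 695.5 -308.2   84.1] gap 0.8711132617853837 top-plane [ 694. -307.   90.] scene-plane [ 698.6 -308.6   90. ] dist 758.838936137158
C tri [ 608.4 -446.5   84.1] gap 1.5949520316242956 top-plane [ 607.2 -444.4   90. ] scene-plane [ 612.  -446.4   90. ] dist 752.4438903936267
D tri [ 517.9 -605.6   84.4] gap 0.9924688726462897 top-plane [ 517.1 -603.2   90. ] scene-plane [ 521.9 -604.2   90. ] dist 794.481831990287
blue tri [ 531.3 -118.5   56.1] gap 1.8602827001727436 top-plane [ 530.9 -117.7   60. ] scene-plane [ 533.8 -120.2   60. ] dist 543.7811619753732
orange tri [516.1 -64.8  54.7] gap 0.8980962419441115 top-plane [515.5 -64.7  60. ] scene-plane [519.8 -66.7  60. ] dist 519.5755763729642
white tri [502.7 -11.8  48. ] gap 1.3324926614438035 top-plane [501.  -13.7  60. ] scene-plane [511.5 -15.1  60. ] dist 501.2337161704332
mark tri [533.1  73.4  62.1] gap 0.7410678845417136 top-plane [533.3  73.7  62. ] scene-plane [533.  73.  62.] dist 538.3292296487979
```

Checks:
- **Nearest box:** A is 615 mm from the base, against over 750 mm for the others.
- **Console layout:** console yaw is about 16°. The key row spacing is about 55 mm, and the mark lies 55 mm in console x from the row, as it should.
- **Heights:** triangulated heights are within about 6 mm, except the white key.

Next I go above the mark with the fingers shut.

>>> jog_arm --series '[[[-5, -4, 0, 0, 0, 0, 0], [-10, -8.3, 0, 0, 0, 0, 0], [-15, -12.5, 0, 0, 0, 0, 0], [-20, -16.6, 0, 0, 0, 0, 0], [-25, -20.8, 0, 0, 0, 0, 0]]]' --newtons 40

```text
clock: 0.78
eef_pos: [343.6, 346.1, 231.3]
tcp_rot: [3.141, 0.0, 2.878]
contact_force: [0.4, 0.3, 0.1]
opening: 0.002
```

>>> jog_arm --series '[[[-5, -4, 0.5, 0, 0, 0, 0], [-10, -8.3, 1, 0, 0, 0, 0], [-15, -12.5, 2, 0, 0, 0, 0], [-20, -16.6, 3, 0, 0, 0, 0], [-24.5, -20.5, 4, 0, 0, 0, 0]]]'

```text
clock: 1.4
eef_pos: [521.5, 92.1, 192.6]
tcp_rot: [3.141, 0.0, 2.878]
contact_force: [0.7, 0.4, 0.8]
opening: 0.004
```

```bash
cat >> h.py <<'E'
def to(X):
    s=r.sense(); Rt=R.from_euler('xyz',s['tcp_rot']).as_matrix()
    print("tcp",s['eef_pos'].round(1),"rpy",s['tcp_rot'].round(3),"F",s['contact_force'].round(1),"t",s['clock'],"shift cm",(Rt.T@(np.array(X)-s['eef_pos'])/10).round(2))
E
python3 - <<'E'
from h import *
to([533,73.5,80])
im=r.grab_frame("wrist");cv2.imwrite("pics/w1.png",im[:,:,::-1])
E
```

```text
tcp [521.5  92.1 192.6] rpy [3.141 0.    2.878] F [0.7 0.4 0.8] t 1.4 shift cm [-1.6  -1.5  11.26]
```

View pics/w1.png

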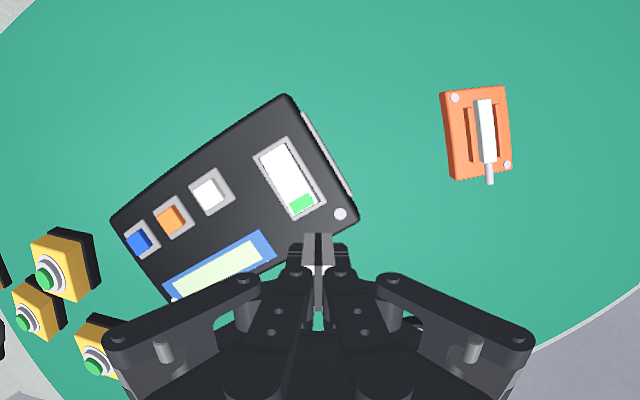

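The wrist view shows the mark at (302,204), the blue key at (141,241), white at (209,191), orange at (172,219), and the nearest box's button at about (48,275).

```bash
python3 - <<'E'
from h import *
np.set_printoptions(precision=1,suppress=True)
im=cv2.imread("pics/w1.png")[:,:,::-1].copy(); P=pose("wrist")
for c,z in(("green",0),("blue",60),("orange",60)):
    for b in blobs(im,c,40):
        if b[1]<3000: 
            zz=z or (62 if b[0][0]>250 else 90); print(c,b,plane(P,b[0],zz,True))
print("white",plane(P,(209,192),60,True))
E
```

```text
green (array([296.9, 204.1]), np.int32(71)) [535.8  64.3  62. ]
green (array([ 43.8, 278.7]), np.int32(283)) [ 540.8 -290.8   90. ]
green (array([ 22.5, 322.3]), np.int32(158)) [ 607.6 -439.5   90. ]
green (array([ 93. , 366.3]), np.int32(213)) [ 692.6 -304.6   90. ]
blue (array([138.7, 242.1]), np.int32(407)) [ 533.4 -119.    60. ]
orange (array([450.6, 134. ]), np.int32(128)) [508.3 220.4  60. ]
orange (array([177.2, 214.4]), np.int32(109)) [515.5 -56.9  60. ]
white [503.  -14.4  60. ]
```

```bash
python3 - <<'E'
from h import *
np.set_printoptions(precision=1,suppress=True)
im=cv2.imread("pics/w1.png")[:,:,::-1].copy(); P=pose("wrist")
h=cv2.cvtColor(im,cv2.COLOR_RGB2HSV); m=cv2.inRange(h,(50,70,180),(75,255,255)); m[:,:250]=0;m[250:]=0
ys,xs=np.nonzero(m);print(len(xs),xs.mean(),ys.mean(),xs.min(),xs.max(),ys.min(),ys.max(),plane(P,(xs.mean(),ys.mean()),62,True))
to([536,72.5,80])
E
```

```text
268 301.07835820895525 202.8507462686567 289 313 193 213 [535.7  68.4  62. ]
tcp [524.7  86.8 191.6] rpy [-3.1  0.   2.9] F [ 1.9 -3.7 -0.5] t 1.45 shift cm [-1.4 -1.1 11.2]
```

The arm was still moving during that picture: the pose drifted (3,-5) mm. Correcting for this puts the mark at (532.5,73.7), which agrees with the top view. I'll settle before measuring.

>>> jog_arm --series '[[[0, 0, 0, 0, 0, 0, 0], [0, 0, 0, 0, 0, 0, 0], [0, 0, 0, 0, 0, 0, 0]]]'

```text
clock: 1.82
eef_pos: [519.9, 95.1, 193.1]
tcp_rot: [3.141, 0.0, 2.879]
contact_force: [0.4, 0.9, -0.1]
opening: -0.0
```

```bash
python3 - <<'E'
from h import *
np.set_printoptions(precision=1,suppress=True)
to([536,74.5,75])
P=pose("wrist"); im=r.grab_frame("wrist");cv2.imwrite("pics/w2.png",im[:,:,::-1])
h=cv2.cvtColor(im,cv2.COLOR_RGB2HSV); m=cv2.inRange(h,(50,70,180),(75,255,255)); m[:,:250]=0;m[250:]=0
ys,xs=np.nonzero(m);print(len(xs),xs.mean(),ys.mean(),plane(P,(xs.mean(),ys.mean()),62,True))
for c,z in(("green",90),("blue",60)):
    for b in blobs(im,c,40):
        if b[1]<3000: print(c,b,plane(P,b[0],z,True))
to([536,74.5,75])
E
```

```text
tcp [519.9  95.1 193.1] rpy [3.1 0.  2.9] F [ 0.4  0.9 -0.1] t 1.825 shift cm [-2.1 -1.6 11.8]
268 298.51119402985074 205.0634328358209 [532.6  74.1  62. ]
green (array([296.4, 205.5]), np.int32(100)) [524.5  76.3  90. ]
green (array([ 43.3, 279.3]), np.int32(279)) [ 537.8 -284.6   90. ]
green (array([ 22. , 322.3]), np.int32(155)) [ 604.1 -432.    90. ]
green (array([ 92.2, 366.5]), np.int32(210)) [ 689.3 -297.9   90. ]
blue (array([137.3, 243.3]), np.int32(398)) [ 530.2 -113.6   60. ]
tcp [520.   95.1 193.2] rpy [3.1 0.  2.9] F [-0.1  0.4  0.4] t 1.875 shift cm [-2.1 -1.6 11.8]
```

Settled, the mark is at (532.6,74.1), so the views agree. Going down above it, with the aim 3 mm outboard.

>>> jog_arm --series '[[[-2.1, -1.6, 4, 0, 0, 0, 0], [-2.1, -1.6, 8, 0, 0, 0, 0], [-2.1, -1.6, 11, 0, 0, 0, 0], [-2.1, -1.6, 11.8, 0, 0, 0, 0], [-2.1, -1.6, 11.8, 0, 0, 0, 0]]]'

```text
clock: 2.5
eef_pos: [536.6, 73.6, 75.2]
tcp_rot: [-3.142, -0.0, 2.879]
contact_force: [-0.4, 0.2, -0.5]
opening: 0.005
```

>>> jog_arm --series '[[[0, 0, 0, 0, 0, 0, 0], [0, 0, 0, 0, 0, 0, 0]]]'

```text
clock: 2.75
eef_pos: [537.3, 73.2, 76.0]
tcp_rot: [3.141, 0.002, 2.878]
contact_force: [0.0, -1.0, 0.2]
opening: -0.0
```

```bash
python3 - <<'E'
from h import *
to([536,74.5,75])
im=r.grab_frame("wrist");cv2.imwrite("pics/w3.png",im[:,:,::-1])
E
```

```text
tcp [537.3  73.2  76. ] rpy [3.141e+00 2.000e-03 2.878e+00] F [ 0.  -1.   0.2] t 2.75 shift cm [0.16 0.09 0.1 ]
```

View pics/w3.png

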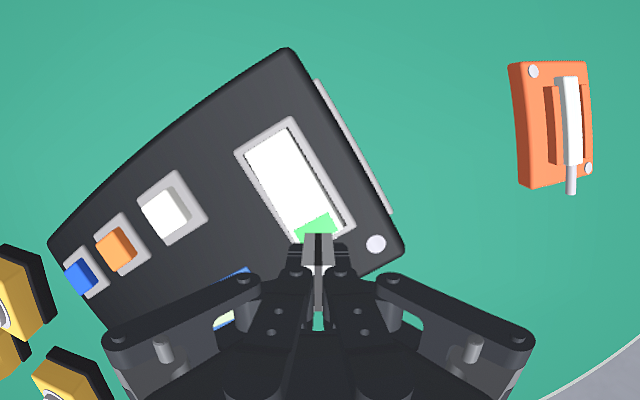

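The fingertips at (318,240) are right over the mark at (316,225). Pressing now.

>>> jog_arm --series '[[[0.1, 0.05, 0.8, 0, 0, 0, 0], [0.1, 0.05, 1.4, 0, 0, 0, 0], [0.1, 0.05, 1.9, 0, 0, 0, 0], [0.1, 0.05, 2.2, 0, 0, 0, 0], [0.1, 0.05, 2.2, 0, 0, 0, 0]]]'

```text
clock: 3.42
eef_pos: [536.6, 73.9, 53.3]
tcp_rot: [3.141, 0.001, 2.878]
contact_force: [2.0, 0.8, 5.8]
opening: 0.002
```

>>> jog_arm --series '[[[0, 0, 0.2, 0, 0, 0, 0], [0, 0, 0.2, 0, 0, 0, 0]]]'

```text
clock: 3.68
eef_pos: [536.8, 73.9, 52.7]
tcp_rot: [3.141, 0.002, 2.878]
contact_force: [-2.7, -0.1, 22.9]
opening: 0.002
```

A firm stop at 52.7 mm with 23 N, above the bezel top (49), so it is the rocker's end stop. Lifting to verify.

>>> jog_arm --series '[[[0, 0, -2, 0, 0, 0, 0], [0, 0, -4, 0, 0, 0, 0], [0, 0, -6, 0, 0, 0, 0], [0, 0, -7, 0, 0, 0, 0], [0, 0, -7, 0, 0, 0, 0]]]'

```text
clock: 4.3
eef_pos: [535.8, 73.8, 121.1]
tcp_rot: [3.141, 0.001, 2.878]
contact_force: [-0.4, 0.3, -0.7]
opening: -0.005
```

>>> jog_arm --series '[[[4, -4, 0, 0, 0, 0, 0], [6, -9, 0, 0, 0, 0, 0], [6.5, -13, 0, 0, 0, 0, 0], [6.5, -14, 0, 0, 0, 0, 0], [6.5, -14, 0, 0, 0, 0, 0]]]'

```text
clock: 4.92
eef_pos: [436.6, -44.6, 120.5]
tcp_rot: [3.141, -0.0, 2.876]
contact_force: [0.1, 0.1, -0.3]
opening: 0.002
```

>>> jog_arm --series '[[[0, 0, 0, 0, 0, 0, 0], [0, 0, 0, 0, 0, 0, 0]]]'

```text
clock: 5.18
eef_pos: [436.9, -43.7, 120.7]
tcp_rot: [3.141, -0.0, 2.879]
contact_force: [0.3, 0.2, -0.2]
opening: 0.001
```

```bash
python3 - <<'E'
from h import *
np.set_printoptions(precision=1,suppress=True)
to([531,-117.5,75])
P=pose("wrist"); im=r.grab_frame("wrist");cv2.imwrite("pics/w4.png",im[:,:,::-1])
for c,z in(("green",90),("blue",60),("orange",60)):
    for b in blobs(im,c,40):
        if b[1]<3000: print(c,b,plane(P,b[0],z,True))
T=pose("top");im=r.grab_frame("top");cv2.imwrite("pics/t2.png",cv2.resize(im[170:265,220:400,::-1],None,fx=4.4,fy=4.4,interpolation=cv2.INTER_CUBIC))
to([531,-117.5,75])
E
```

```text
tcp [436.9 -43.7 120.7] rpy [ 3.1 -0.   2.9] F [ 0.3  0.2 -0.2] t 5.175 shift cm [-11.   -4.7   4.6]
green (array([477.8, 278. ]), np.int32(177)) [507.   56.6  90. ]
green (array([104.9, 365.9]), np.int32(315)) [ 534.6 -291.6   90. ]
green (array([ 66.6, 394.1]), np.int32(163)) [ 595.5 -430.4   90. ]
orange (array([594.3, 176.9]), np.int32(276)) [475.5 212.   60. ]
tcp [436.7 -43.8 120.8] rpy [-3.1 -0.   2.9] F [0.8 0.2 0.1] t 5.275 shift cm [-11.   -4.7   4.6]
```

View pics/w4.png

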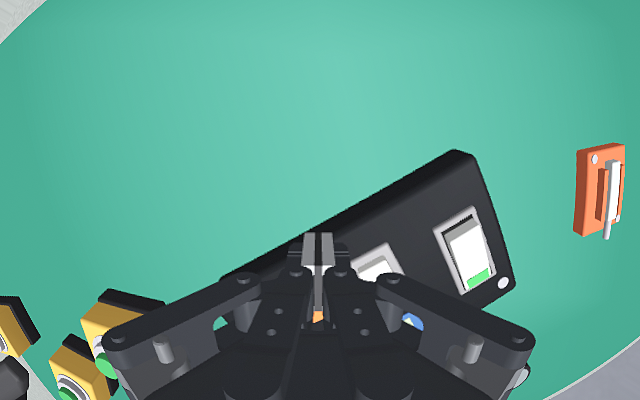

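View pics/t2.png

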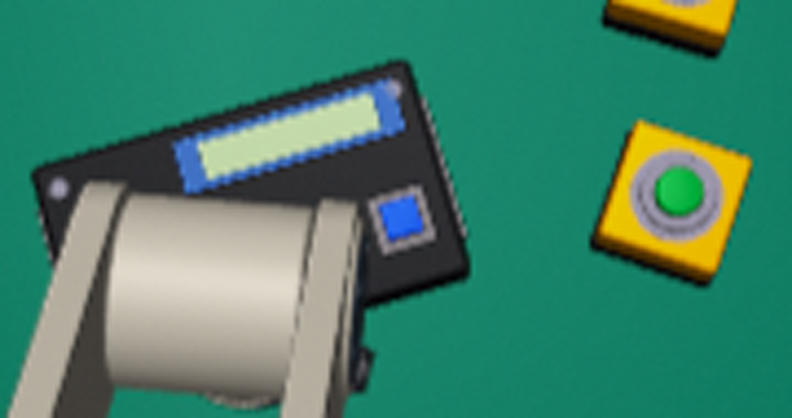

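The near end of the rocker at (462,238) now stands raised and the marked end at (478,278) is flush, so it is on. Blue is up and unmoved. Next I move to where the wrist camera can see blue and the button.

>>> jog_arm --series '[[[-4, -1, -1, 0, 0, 0, 0], [-9, -3, -1, 0, 0, 0, 0], [-14, -4.5, -1, 0, 0, 0, 0], [-15.5, -4.7, -1, 0, 0, 0, 0], [-15.5, -4.7, -1, 0, 0, 0, 0]]]'

```text
clock: 5.9
eef_pos: [573.9, -130.0, 130.4]
tcp_rot: [3.142, -0.001, 2.878]
contact_force: [-0.1, 0.3, 0.0]
opening: 0.005
```

>>> jog_arm --series '[[[0, 0, 0, 0, 0, 0, 0], [0, 0, 0, 0, 0, 0, 0]]]'

```text
clock: 6.15
eef_pos: [572.8, -129.4, 130.9]
tcp_rot: [3.142, -0.001, 2.878]
contact_force: [0.6, 0.4, 0.2]
opening: -0.001
```

```bash
python3 - <<'E'
from h import *
np.set_printoptions(precision=1,suppress=True)
P=pose("wrist"); im=r.grab_frame("wrist");cv2.imwrite("pics/w5.png",im[:,:,::-1])
for c,z in(("green",90),("blue",60),("orange",60)):
    for b in blobs(im,c,40):
        if b[1]<3000: print(c,b,plane(P,b[0],z,True))
to([531,-117,75])
E
```

```text
green (array([538.7, 103.3]), np.int32(219)) [532.2  42.4  90. ]
green (array([103.7, 227.7]), np.int32(1001)) [ 538.8 -288.8   90. ]
green (array([ 47.1, 310.8]), np.int32(407)) [ 604.7 -435.5   90. ]
blue (array([311.5, 144.4]), np.int32(350)) [ 528.4 -121.3   60. ]
blue (array([461.2, 147.6]), np.int32(65)) [556.9 -14.3  60. ]
orange (array([620.6,  65.7]), np.int32(970)) [513. 204.  60.]
orange (array([629.,  67.]), np.int32(143)) [515.  222.2  60. ]
orange (array([380.9, 105.9]), np.int32(190)) [514.4 -68.1  60. ]
tcp [ 573.  -129.6  131. ] rpy [ 3.1 -0.   2.9] F [ 0.2 -0.1  0.1] t 6.2 shift cm [4.4 0.1 5.6]
```

View pics/w5.png

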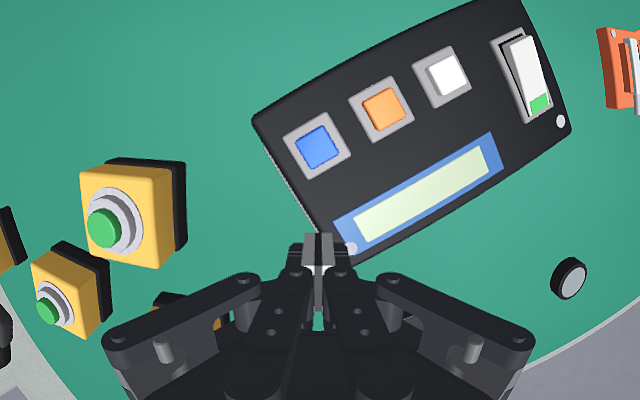

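The rocker reads as on: its raised near end is at (518,45) and the mark at (540,103) is down. The blue cap is at (318,147), where the strict mask was partial, so I'll recompute with that pixel.

```bash
python3 - <<'E'
from h import *
np.set_printoptions(precision=1,suppress=True)
P=pose("wrist")
im=cv2.imread("pics/w5.png")[:,:,::-1].copy();h=cv2.cvtColor(im,cv2.COLOR_RGB2HSV);m=cv2.inRange(h,(100,110,100),(125,255,255));m[:,350:]=0;m[180:]=0;m[:,:280]=0
ys,xs=np.nonzero(m);print(len(xs),xs.mean(),ys.mean(),plane(P,(xs.mean(),ys.mean()),60,True))
to([530.5,-117.5,75])
E
```

```text
1126 316.51776198934283 147.03197158081704 [ 531.3 -118.6   60. ]
tcp [ 573.  -129.6  131. ] rpy [ 3.1 -0.   2.9] F [ 0.2 -0.1  0.1] t 6.2 shift cm [4.4 0.1 5.6]
```

Three views agree on blue at (531,-118).

>>> jog_arm --series '[[[4.35, 0, 1, 0, 0, 0, 0], [4.35, 0, 4, 0, 0, 0, 0], [4.35, 0, 5.8, 0, 0, 0, 0], [4.35, 0, 5.8, 0, 0, 0, 0], [4.35, 0, 5.8, 0, 0, 0, 0]]]'

```text
clock: 6.82
eef_pos: [532.6, -119.0, 73.4]
tcp_rot: [3.142, 0.001, 2.878]
contact_force: [0.0, 0.3, 1.2]
opening: -0.002
```

```bash
python3 - <<'E'
from h import *
to([531,-118,54])
im=r.grab_frame("wrist");cv2.imwrite("pics/w6.png",im[:,:,::-1])
E
```

```text
tcp [ 532.6 -119.    73.4] rpy [3.142e+00 1.000e-03 2.878e+00] F [0.  0.3 1.2] t 6.825 shift cm [0.18 0.06 1.94]
```

View pics/w6.png

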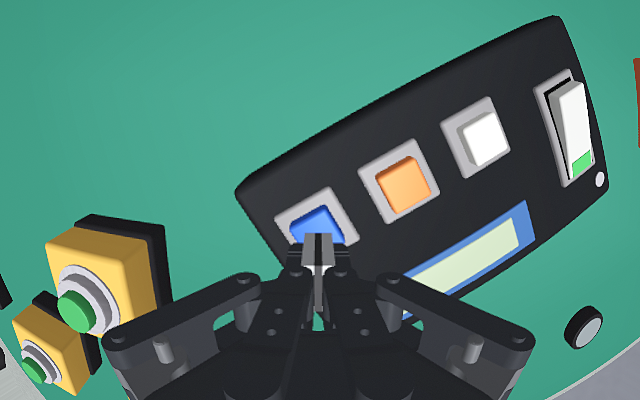

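The fingertips at (318,238) stand over the blue cap at (317,225) and well clear of orange. Pressing.

>>> jog_arm --series '[[[0.2, 0.05, 0.8, 0, 0, 0, 0], [0.2, 0.05, 1.3, 0, 0, 0, 0], [0.2, 0.05, 1.7, 0, 0, 0, 0], [0.2, 0.05, 2.0, 0, 0, 0, 0], [0.2, 0.05, 2.0, 0, 0, 0, 0]]]'

```text
clock: 7.5
eef_pos: [530.0, -117.8, 53.9]
tcp_rot: [3.142, -0.0, 2.878]
contact_force: [-6.0, 1.3, 18.2]
opening: -0.001
```

>>> jog_arm --series '[[[0, 0, 0.1, 0, 0, 0, 0], [0, 0, 0.1, 0, 0, 0, 0]]]'

```text
clock: 7.75
eef_pos: [530.0, -117.8, 53.7]
tcp_rot: [3.142, -0.0, 2.878]
contact_force: [-9.0, 1.4, 28.3]
opening: -0.003
```

Blue bottomed at 53.8 mm (expected 54) with 28 N. Lifting, then over towards the button.

>>> jog_arm --series '[[[0, 0, -1, 0, 0, 0, 0], [0, 0, -4, 0, 0, 0, 0], [0, 0, -8, 0, 0, 0, 0], [0, 0, -9, 0, 0, 0, 0], [0, 0, -9, 0, 0, 0, 0]]]'

```text
clock: 8.38
eef_pos: [530.3, -118.0, 142.1]
tcp_rot: [3.142, 0.001, 2.878]
contact_force: [-0.8, -0.0, -0.2]
opening: -0.003
```

>>> jog_arm --series '[[[-3, -4, 0, 0, 0, 0, 0], [-4, -9, 0, 0, 0, 0, 0], [-4, -13, 0, 0, 0, 0, 0], [-4, -14, 0, 0, 0, 0, 0], [-4, -14, 0, 0, 0, 0, 0]]]'

```text
clock: 9.0
eef_pos: [531.4, -263.3, 140.6]
tcp_rot: [3.141, -0.002, 2.877]
contact_force: [0.2, 0.3, -0.2]
opening: -0.004
```

>>> jog_arm --series '[[[0, 0, 0, 0, 0, 0, 0], [0, 0, 0, 0, 0, 0, 0]]]'

```text
clock: 9.25
eef_pos: [532.4, -262.3, 141.7]
tcp_rot: [3.141, -0.0, 2.879]
contact_force: [-0.6, 0.9, 0.5]
opening: -0.003
```

```bash
python3 - <<'E'
from h import *
np.set_printoptions(precision=1,suppress=True)
P=pose("wrist"); im=r.grab_frame("wrist");cv2.imwrite("pics/w7.png",im[:,:,::-1])
for c,z in(("green",90),("blue",54)):
    for b in blobs(im,c,40):
        if b[1]<3000: print(c,b,plane(P,b[0],z,True))
to([540,-293,105])
E
```

```text
green (array([616.2, 125.4]), np.int32(88)) [525.8  21.9  90. ]
green (array([270.8, 234.5]), np.int32(1032)) [ 537.6 -296.3   90. ]
green (array([ 22.3, 268.7]), np.int32(371)) [ 515.6 -593.6   90. ]
blue (array([482.4, 154.6]), np.int32(662)) [ 530.5 -120.6   54. ]
blue (array([560.8, 182.3]), np.int32(420)) [577.3 -30.2  54. ]
tcp [ 532.5 -262.5  141.9] rpy [ 3.1 -0.   2.9] F [-0.5 -0.6 -0.3] t 9.3 shift cm [-1.5 -2.8  3.7]
```

View pics/w7.png

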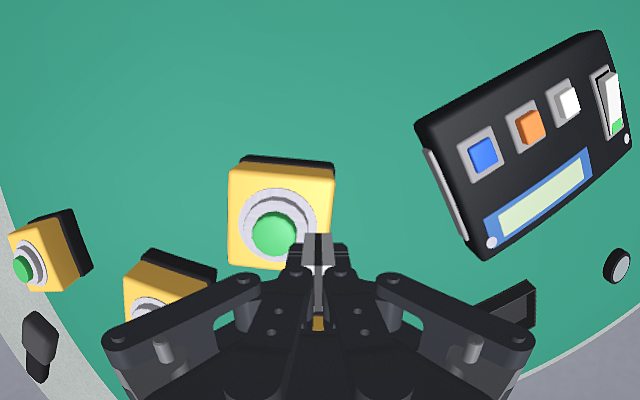

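Blue at (483,155) sits lower than orange and white, and the rocker is on. The green button is at (274,233), on the box beside the console, giving about (539,-293), consistent with the top view (540,-294). Moving over it.

>>> jog_arm --series '[[[-1.5, -2.8, 0, 0, 0, 0, 0], [-1.5, -2.8, 2, 0, 0, 0, 0], [-1.5, -2.8, 3.6, 0, 0, 0, 0], [-1.5, -2.8, 3.6, 0, 0, 0, 0], [-1.5, -2.8, 3.6, 0, 0, 0, 0]]]'

```text
clock: 9.93
eef_pos: [539.6, -294.1, 106.2]
tcp_rot: [-3.142, 0.0, 2.878]
contact_force: [-0.4, -0.7, -0.1]
opening: 0.001
```

```bash
python3 - <<'E'
from h import *
to([540,-293,84])
im=r.grab_frame("wrist");cv2.imwrite("pics/w8.png",im[:,:,::-1])
E
```

```text
tcp [ 539.6 -294.1  106.2] rpy [-3.142  0.     2.878] F [-0.4 -0.7 -0.1] t 9.925 shift cm [-0.01  0.12  2.22]
```

View pics/w8.png

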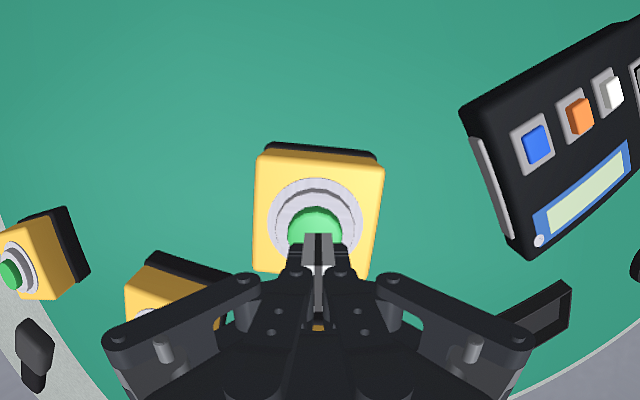

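The fingertips at (318,238) are over the green button, whose centre is about (316,230). Pressing.

>>> jog_arm --series '[[[0, 0, 0.8, 0, 0, 0, 0], [0, 0, 1.4, 0, 0, 0, 0], [0, 0, 1.9, 0, 0, 0, 0], [0, 0, 2.3, 0, 0, 0, 0], [0, 0, 2.3, 0, 0, 0, 0]]]'

```text
clock: 10.6
eef_pos: [539.3, -294.3, 83.9]
tcp_rot: [3.141, -0.0, 2.878]
contact_force: [-4.7, 2.8, 14.4]
opening: 0.002
```

>>> jog_arm --series '[[[0, 0, 0.05, 0, 0, 0, 0], [0, 0, 0.05, 0, 0, 0, 0], [0, 0, 0.05, 0, 0, 0, 0]]]'

```text
clock: 10.98
eef_pos: [539.4, -294.3, 83.9]
tcp_rot: [3.142, 0.0, 2.878]
contact_force: [-6.3, 3.7, 17.0]
opening: 0.001
```

Bottomed at 83.9 mm (expected 84) with 17 N. One last look, then I hand in.

```bash
python3 - <<'E'
from h import *
im=r.grab_frame("wrist");tp=r.grab_frame("top")
a=cv2.resize(im[0:260,240:640,::-1],None,fx=1.3,fy=1.3);b=cv2.resize(tp[120:280,150:410,::-1],None,fx=2,fy=2)
o=np.zeros((a.shape[0],800,3),np.uint8);s=cv2.resize(b,(280,int(280*b.shape[0]/b.shape[1])));o[:,:520]=a;o[:s.shape[0],520:]=s
cv2.imwrite("pics/f.png",o);to([540,-293,84])
E
```

```text
tcp [ 539.4 -294.4   83.9] rpy [3.142 0.    2.878] F [-6.1  3.4 16.7] t 11.075 shift cm [-0.03  0.15 -0.01]
```

View pics/f.png

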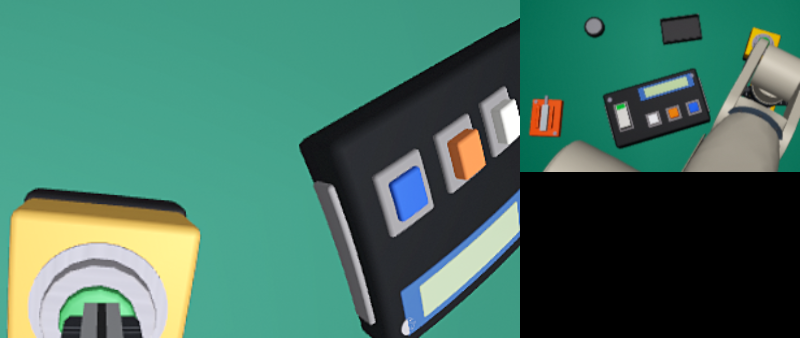

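The fingers hold the green button in at (95,310). Blue at (408,193) is low, orange (465,155) and white (505,125) stand up, and the loupe, tray and part are in place.

```bash
python3 -c "
from rig import r
print(r.sign_off())"
```

```text
the job is handed in; nothing more can be done
None
```

I pressed the rocker on, then the blue key down, then the green button in, and handed the job in at about 11 s with the fingers still holding the button. No verdict was reported.

| Control | Tip height at the stop | Height given for fully pressed | Force |
|---|---|---|---|
| Rocker mark | 52.7 mm | 52 mm | 23 N |
| Blue key | 53.7 mm | 54 mm | 28 N |
| Green button | 83.9 mm | 84 mm | 17 N, still held |

- **Box choice:** of the four yellow boxes I used the one 615 mm from the base. The other three were over 750 mm away.
- **Last pictures:** the blue key was down, the white and orange keys were up, and the loupe, tray and aluminium part looked unmoved, judged by eye only. The rocker was last seen clearly on in the wrist view before the button press.
- **Disagreements:** one early wrist picture was taken while the arm was still moving and put the rocker mark about 5 mm off. I let the arm settle and measured again, and it then agreed with the top view. Heights from the two fixed cameras came out 4 to 6 mm low on the blue and orange keys and the button, and 12 mm low on the white key. For those I used the known heights instead.

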